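# Load the brass plate under the jig's spring clip

## Task

Load the brass plate into the blue jig using fingertips only: press the red thumb bar of the spring clip down with one fingertip so that the clip's foot lifts, and keep it down while the other fingertip pushes the plate along its track, beneath the foot and fully home against the end stop. Then let the bar up, so that the foot springs down onto the plate, and take the hand clear. Do not lift the plate out of the track, and do not disturb the other things on the bench.

Things in the scene. Friction and masses are not known exactly. Their poses are not given: they have to be found in the camera images.
- jig: Blue jig, 216 mm (x) by 91 mm (y), fixed. Origin at bench level, half-way along, on the track's centre line; x runs along the track to the end stop, y to the clip's hinge and thumb bar, z up. The track has two steel runners (tops 15 mm above the bench; between them 30 mm free, floor at 9 mm) between side rails 54 mm apart, tops 22 mm up, from x = -108 mm to the stop.
- stop_face (a point): Middle of the end stop's face, at x = +87 mm on the jig's centre line, 20 mm above the bench; the stop's top is 29 mm up. The clip's hinge runs along the jig's x at y = +44 mm, z = 29 mm; hinge and coils reach 36 mm up.
- plate: Loose flat brass plate, 70 mm (x, along the track) by 50 mm (y) by 10 mm thick, about 0.2 kg. Origin at the centre of its underside. It lies in the track on the runners, short of the clip's foot, with 2 mm of play to each rail. Fully home its front edge meets the stop (its origin then at x = +52 mm in the jig's frame).
- clip (a joint): Spring clip on the jig: 0 at rest with no plate (foot 4 mm above the runners: the plate cannot pass); grows as the thumb bar is pressed, to 0.65 rad at the limit. The foot clears the plate above 0.15 rad; resting on the plate it reads about 0.13. The bar's middle line takes about 4 N to start and 9 N at the limit, more near the hinge; let go, it springs back.
- thumb_bar (a point): Middle of the thumb bar's top, steel with a ribbed red pad; 31 mm above the bench at rest. The bar runs from x = -90 to +30 mm in the jig's frame, the pad from y = +58 to +87 mm (this point y = +75 mm). A fingertip can press and slide all along. Pressed, it slopes down to +y. Middle line pressed to 20 mm above the bench (half the plate's height in the track): clip at about 0.36 rad.
- clip_foot (a point): Underside of the clip's foot, a dark steel bar 10 mm wide over the track's centre line, from x = +47 to +72 mm in the jig's frame (this point half-way). Its arm's top is 33 mm above the bench at rest.
- marker_black: Black and white paint marker, 127 mm long, 18 mm high, lying on the bench beside the jig. Bystander. Origin under its centre.
- offcut_0: Grey round bar offcut, 63 mm long, 13 mm thick, lying beside the jig. Bystander. Origin under its centre.
- chip_brush: Swarf brush with wooden handle, 216 mm long, 14 mm high, lying on the bench to the left. Bystander. Origin under its centre.
- pipe_coupling_0: Brown pipe coupling, 52 mm across, 56 mm high, standing. Bystander. Origin under its centre.
- paste_tin: Grey tin with red lid, 69 mm across, 50 mm high, standing. Bystander. Origin under its centre.
Mind the look-alikes: they are no part of the job. Of the things like the plate, leave any that is black; of the rest the larger one is meant.

How it is judged:
By the outcome, as a careful person would: the job done as asked, in the order asked, and still so for the second after the job is handed in, with the robot touching nothing.
It also fails if it takes over 35 s, if anything falls off the work surface, if the arm or the gripper's body presses on something with over 40 N, if the wrist force passes 120 N, or if a joint passes its speed limit or range.

## Robot

A 6-joint arm with a two-finger parallel gripper is mounted at the origin on a cart in front of the work surface, level with it; the furniture and walls round the work are solid. World frame = base frame: x ahead of the robot, y to its left, z up, the work surface at z = 0. Lengths are in m, angles in degrees, forces in N, time in s.
With the tool pointing down it reaches from about 0.3 to 0.75 m from the base axis. Payload 8.5 kg.
Tool frame: the origin (TCP) lies at the very end of the fingers, on their centre line; the grasp point (between the pads) lies 19 mm behind it; z points along the fingers, y is the line along which they close (so a half turn about z gives the same grasp; the last joint's range is limited). The gripper opens to 85 mm and grips with 20 to 120 N. Pads are 22 mm wide; open, the fingers measure 114 mm over their backs; the gripper's body (76 mm by 85 mm) begins 54 mm behind the grasp point. The pads swing forward as they close: fully open they stand 13 mm farther back than shut.
Start: joints at [52.695, 21.807, 74.336, -0, 83.858, -12.336], TCP at [0.232, 0.499, 0.231] pointing down, gripper open.
Joint ranges: [-178.18, 178.18], [-50.72, 133.34], [12.68, 142.11], [-81.47, 261.47], [9.98, 163.14], [-165.26, 165.26]. Speed limits (degrees/s): [136.94, 136.94, 180, 180, 180, 180].

## Interface

Orientations are given as a 3x3 rotation matrix whose columns are the frame's x, y, z axes.
In Python, from rig import observe, cams, ticket gives the robot as it stands.
- The arm moves only by the tool move_arm, never from a script. Its arguments are lists of equal length, an entry for each row: "jaw": the finger opening in cm, from 0 to 8.54; "dp": the shift along the tool's x, y, z in cm, a list of three; "turn": the turn, a rotation vector about the tool's x, y, z in rad, a list of three. In form: {"jaw": [jaw, ...], "dp": [[tx, ty, tz], ...], "turn": [[wx, wy, wz], ...]}. A call has 1 to 12 rows; each row shifts and turns the commanded pose from where the row before left it, along the tool's axes as they then stand; what a row does not reach is not made up. A row lasts 1/12 s, in which the tool goes at most 41.7 mm and 7.16 degrees, less where a joint would pass 70% of its speed; a pose out of reach is approached as far as the arm can. A call is refused whole if a number of a shift passes 4.17 or a number of a turn 0.125, either way. A call with a gripper value outside its range is refused whole. The fingers move at their own pace and stop on an object; "force" is the grip in N (left out, the last holds). Time passes only in rows, so rows that do not move let the fingers close. It gives the time, the measured TCP pose, the force, the opening and the grip force at its end, in the units of the state.
- observe(): the state, without advancing time (a new reading comes with each control period).
- cams.get_image(name): name is "scene" or "top" or "wrist"; returns (picture, depth): 420x560x3 uint8, red, green, blue; 420x560 float32, m along the optical axis (not along the pixel's ray), 0 where there is no reading.
- cams.calibration(name): a dict with "vertical_fov" (degrees; the focal length in pixels is half the picture's height over the tangent of half this angle, whatever the lens; pixels are square), "cx", "cy" (the principal point, pixels), "view" (4x4, takes a point from world to camera coordinates); the wrist camera has in their place "tool_from_camera" (4x4, takes a point from camera to tool coordinates, whose origin is the TCP and whose axes are the flange's). Camera axes: x right, y up, looking along -z (the intrinsics and any distortion apply to the point x, -y, -z); pixel columns grow to the right and rows downward; lengths in m; the calibration is good to about 2 mm. A picture is of the moment at which its call begins: read the wrist's pose just before it. calibration takes no time and is no camera call.
- ticket.close_job(): hands the job in; it is judged then, once.
Trained networks look in the newest picture that a camera, given by its name, has taken for a name from the list of things; names that differ only in an ending like _2 or _b are one class to them, and where a whole thing is asked for, a point or a joint stands for the part that bears it (a point fixed in the world has none). Each returns a list of dicts, best first, with "p" (0 to 1); they miss things now and then, are a little off and sometimes report something else, mostly with a low value. They report only what shows in the picture. A call takes as long as a camera call. They do not tell look-alikes from the thing itself.
- cams.spot_in(camera, query): "box" ([centre column, centre row, width, height] as shares, 0 to 1, of the picture: columns of its width, rows of its height, round what is visible of it).
- cams.outline_of(camera, query): "mask" (420x560 bool, what is visible of it) and "box" ([centre column, centre row, width, height] as shares, 0 to 1, of the picture: columns of its width, rows of its height, round what is visible of it).
- cams.mark_of(camera, query): "location" ([column, row] as shares, 0 to 1, of the picture: columns of its width, rows of its height: a listed point, or the origin of a listed thing).
The state is a dict: "time_s": time; "q": joint angles; "qvel": joint speeds; "joint_efforts": joint torques, N m; "position": TCP position; "tool_rot": TCP orientation; "ft_force": force on the tool from outside, world axes, zero at the start; "wrist_torque": the same for the moment, N m; "grip_width": finger opening in m; "gripper_force": force on a finger pad.
Only numpy, scipy, OpenCV 4.12 (cv2) and the standard library are available. Lean on these libraries where they do the work, as an engineer would, in place of code of your own. Each camera call takes 0.05 s, during which the arm holds its last target. There are 200 camera calls.

## Working session

There is one attempt and no reset: what is moved stays moved. The work goes in short steps, Python scripts to look and compute and a tool call to move; the robot and the scene stay as the last step left them, time stands still between calls to the robot, and variables do not carry over. Pictures are saved under pics/ and viewed, at most 10 in all, crops included, and the job is handed in when it is done.

Besides the shell and the picture viewer there is one more tool, called after ">>>" as name(argument=value, ...) on one line, values as JSON. move_arm: Moves the arm, as the interface text tells. Its arguments: {"type":"object","properties":{"jaw":{"type":"array","items":{"type":"number"}},"dp":{"type":"array","items":{"type":"array","items":{"type":"number"}}},"turn":{"type":"array","items":{"type":"array","items":{"type":"number"}}},"force":{"type":"number"}},"required":["jaw","dp","turn"]}

```bash
mkdir -p pics; cat > h.py <<'E'
import numpy as np, cv2
from rig import observe, cams, ticket
def cal(n):
    c=cams.calibration(n); f=210/np.tan(np.radians(c["vertical_fov"]/2)); return c,f
def cam2world(n,st=None):
    c,f=cal(n)
    if n=="wrist":
        T=np.eye(4);T[:3,:3]=np.array(st["tool_rot"]);T[:3,3]=st["position"];return T@np.array(c["tool_from_camera"])
    return np.linalg.inv(np.array(c["view"]))
def p3(n,u,v,d,st=None):
    c,f=cal(n);u=np.asarray(u,float);v=np.asarray(v,float)
    P=np.stack([(u-c["cx"])/f*d,-(v-c["cy"])/f*d,-d*np.ones_like(u),np.ones_like(u)],-1)
    return (P@cam2world(n,st).T)[...,:3]
def ray_z(n,u,v,z,st=None):
    o=cam2world(n,st)[:3,3];p=p3(n,u,v,1.0,st);return o+(p-o)*((z-o[2])/(p[...,2]-o[2]))[...,None]
def proj(n,P,st=None):
    c,f=cal(n);q=np.linalg.inv(cam2world(n,st))@np.r_[P,1]
    return c["cx"]+f*q[0]/-q[2],c["cy"]-f*q[1]/-q[2]
E
python3 - <<'E'
from h import *
for n in("scene","top"):
    c=cams.calibration(n);print({k:(np.round(v,3).tolist() if k!='vertical_fov' else v) for k,v in c.items()})
    im,d=cams.get_image(n);cv2.imwrite(f"pics/{n}0.png",im[...,::-1]);np.save(f"{n}0.npy",d)
    for q in["plate","jig","clip"]:
        for r in cams.outline_of(n,q)[:3]:print(n,q,round(r["p"],2),np.round(np.array(r["box"])*[560,420,560,420]))
    for q in["plate","jig","stop_face","thumb_bar","clip_foot"]:
        for r in cams.mark_of(n,q)[:3]:
            u,v=np.array(r["location"])*[560,420]
            print(n,q,round(r["p"],2),round(u),round(v),np.round(ray_z(n,u,v,{"plate":.015,"jig":0,"stop_face":.02,"thumb_bar":.031,"clip_foot":.019}[q]),3))
print(cams.calibration("wrist"))
E
```

```text
{'vertical_fov': 44.51200837904477, 'cx': 284.779, 'cy': 203.173, 'view': [[0.78, -0.626, -0.028, -0.431], [0.3, 0.335, 0.893, -0.197], [-0.55, -0.705, 0.449, -0.87], [0.0, 0.0, 0.0, 1.0]]}
scene plate 0.79 [289. 212.  37.  21.]
scene plate 0.6 [223. 199.  26.  14.]
scene jig 0.87 [284. 215.  91.  61.]
scene clip 0.91 [277. 203.  75.  26.]
scene clip 0.48 [402. 234.  33.  35.]
scene plate 0.87 287 210 [ 0.56  -0.001  0.015]
scene plate 0.76 222 198 [0.481 0.153 0.015]
scene plate 0.73 306 236 [ 0.517 -0.118  0.015]
scene jig 0.64 294 216 [ 0.572 -0.009  0.   ]
scene jig 0.61 214 177 [0.551 0.303 0.   ]
scene stop_face 0.71 318 198 [ 0.646 -0.009  0.02 ]
scene thumb_bar 0.59 258 200 [0.523 0.06  0.031]
scene thumb_bar 0.23 311 236 [ 0.505 -0.144  0.031]
scene clip_foot 0.93 310 203 [ 0.619 -0.014  0.019]
{'vertical_fov': 44.480269107393006, 'cx': 278.537, 'cy': 207.307, 'view': [[0.002, -1.0, 0.015, -0.011], [0.999, 0.003, 0.051, -0.578], [-0.051, 0.015, 0.999, -1.311], [0.0, 0.0, 0.0, 1.0]]}
top plate 0.84 [204. 237.  19.  15.]
top plate 0.84 [200. 194.  30.  27.]
top plate 0.61 [281
[... 284 characters left out ...]
 -0.022  0.   ]
top jig 0.71 273 181 [0.647 0.005 0.   ]
top stop_face 0.97 272 178 [0.653 0.006 0.02 ]
top thumb_bar 0.85 255 233 [0.512 0.051 0.031]
top clip_foot 0.89 278 187 [ 0.629 -0.009  0.019]
top clip_foot 0.32 316 224 [ 0.535 -0.107  0.019]
{'vertical_fov': 69.11272301509369, 'cx': 277.42985207571803, 'cy': 213.30051975707073, 'tool_from_camera': array([[ 5.50319857e-04,  9.53717069e-01,  3.00704922e-01,
         7.86542695e-02],
       [ 9.99999835e-01, -5.74538405e-04, -7.89040417e-06,
         2.99626348e-04],
       [ 1.65241313e-04,  3.00704877e-01, -9.53717227e-01,
        -1.41966519e-01],
       [ 0.00000000e+00,  0.00000000e+00,  0.00000000e+00,
         1.00000000e+00]])}
```

```bash
python3 - <<'E'
import cv2
a=cv2.imread("pics/top0.png")[120:300,130:370];b=cv2.imread("pics/scene0.png")[130:290,170:430]
cv2.imwrite("pics/a.png",cv2.resize(a,None,fx=3.3,fy=3.3,interpolation=2))
cv2.imwrite("pics/b.png",cv2.resize(b,None,fx=3,fy=3,interpolation=2))
E
```

```text
(no output)
```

View pics/a.png

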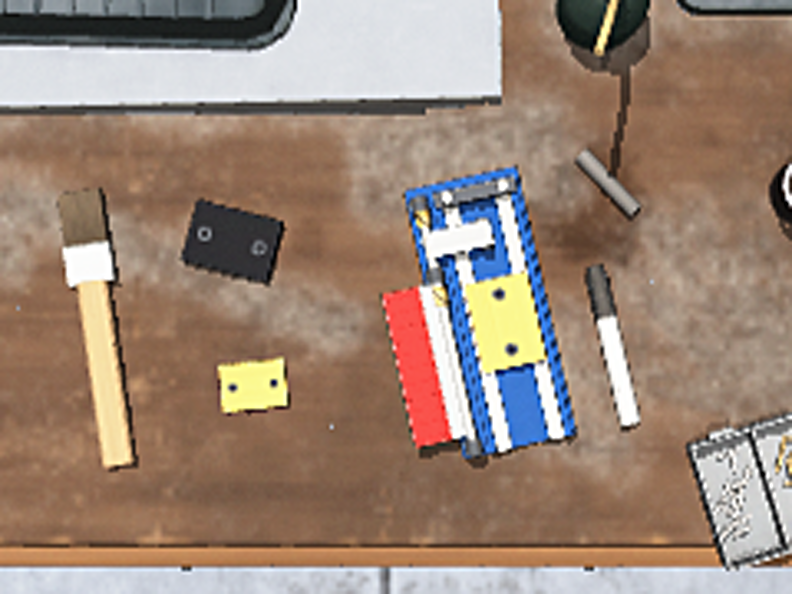

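View pics/b.png

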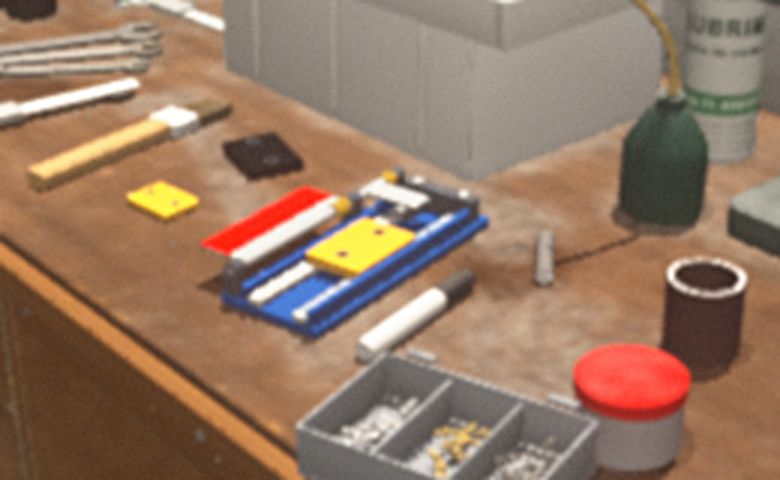

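The top crop shows the jig with its stop pointing away from the robot, yawed about 14° to the left. The red bar is on its left (crop 415,365) and the yellow plate is in the track (505,320), short of the foot (465,238). The other yellow plate (253,385) is a smaller look-alike lying loose, and there is also a black one. Next I'll move over the jig for a close look.

```bash
cat >> h.py <<'E'
from scipy.spatial.transform import Rotation as R
def plan(pos,yaw,show=True):
    """tool down, tool x at world yaw (deg) -> total shift in current tool axes (cm), turn (rad)"""
    st=observe();Rt=np.array(st["tool_rot"]);p=np.array(st["position"])
    x=np.array([np.cos(np.radians(yaw)),np.sin(np.radians(yaw)),0]);z=np.array([0,0,-1.]);D=np.stack([x,np.cross(z,x),z],1)
    rv=R.from_matrix(Rt.T@D).as_rotvec()
    print("shift cm (current tool axes)",np.round(Rt.T@(np.array(pos)-p)*100,2),"in target axes",np.round(D.T@(np.array(pos)-p)*100,2),"turn",np.round(rv,4))
E
python3 - <<'E'
from h import *
st=observe();print(np.round(st["tool_rot"],3),st["position"],st["ft_force"],st["time_s"])
for y in(15,195): plan([0.50,0.03,0.2],y)
d=np.load("top0.npy");im=cv2.imread("pics/top0.png")
hsv=cv2.cvtColor(im,cv2.COLOR_BGR2HSV)
m=((hsv[...,0]<8)|(hsv[...,0]>172))&(hsv[...,1]>150)&(hsv[...,2]>100);m[:, :230]=0;m[:,290:]=0
v,u=np.nonzero(m);P=p3("top",u,v,d[v,u]);r=cv2.minAreaRect(P[:,:2].astype(np.float32)*1000);print("red",r,np.median(P[:,2]),len(u))
E
```

```text
[[-0.907  0.422  0.   ]
 [ 0.422  0.907 -0.   ]
 [-0.    -0.    -1.   ]] [0.23216126 0.49857417 0.23133089] [ 1.23285732 -0.43952733  0.90659958] 0.9
shift cm (current tool axes) [-44.06 -31.17   3.13] in target axes [13.74 52.19  3.13] turn [0.    0.    2.444]
shift cm (current tool axes) [-44.06 -31.17   3.13] in target axes [-13.74 -52.19   3.13] turn [-0.      0.     -0.6976]
red ((519.8182373046875, 38.02472686767578), (123.82969665527344, 50.53083038330078), 13.035962104797363) 0.03172628555291901 517
```

>>> move_arm(jaw=[6.2, 6.2, 6.2, 6.2, 6.2, 6.2, 6.2, 6.2, 6.2, 6.2, 6.2, 6.2], dp=[[-2.9, -2.1, 0.2], [-2.9, -2.1, 0.2], [-2.9, -2.1, 0.2], [-2.9, -2.1, 0.2], [-2.9, -2.1, 0.2], [-2.9, -2.1, 0.2], [-2.9, -2.1, 0.2], [-2.9, -2.1, 0.2], [-2.9, -2.1, 0.2], [-2.9, -2.1, 0.2], [-2.9, -2.1, 0.2], [-2.9, -2.1, 0.2]], turn=[[0, 0, 0], [0, 0, 0], [0, 0, 0], [0, 0, 0], [0, 0, 0], [0, 0, 0], [0, 0, 0], [0, 0, 0], [0, 0, 0], [0, 0, 0], [0, 0, 0], [0, 0, 0]])

```text
time_s: 1.9
position: [0.4419, 0.1215, 0.2075]
tool_rot: [[-0.907, 0.422, 0.001], [0.422, 0.907, 0.0], [-0.001, 0.0, -1.0]]
ft_force: [0.0, 0.1, 0.2]
grip_width: 0.0617
gripper_force: 0.0
```

>>> move_arm(jaw=[6.2, 6.2, 6.2, 6.2, 6.2, 6.2, 6.2, 6.2, 6.2], dp=[[-2.9, -2.0, 0], [-2.9, -2.0, 0], [-2.9, -2.0, 0], [0, 0, 0], [0, 0, 0], [0, 0, 0], [0, 0, 0], [0, 0, 0], [0, 0, 0]], turn=[[0, 0, 0], [0, 0, 0], [0, 0, 0], [0, 0, -0.12], [0, 0, -0.12], [0, 0, -0.12], [0, 0, -0.12], [0, 0, -0.12], [0, 0, -0.1]])

```text
time_s: 2.65
position: [0.4948, 0.032, 0.2073]
tool_rot: [[-0.964, -0.267, 0.0], [-0.267, 0.964, -0.0], [-0.0, -0.0, -1.0]]
ft_force: [-0.0, -0.5, -0.5]
grip_width: 0.0619
gripper_force: 0.0
```

```bash
python3 - <<'E'
from h import *
st=observe();print(np.round(st["position"],4),np.round(st["tool_rot"],3)[:,0],st["time_s"],st["grip_width"])
im,d=cams.get_image("wrist");cv2.imwrite("pics/w1.png",im[...,::-1]);np.save("w1.npy",d);import json
json.dump({"position":list(st["position"]),"tool_rot":np.array(st["tool_rot"]).tolist()},open("w1.json","w"))
Z={"plate":.015,"jig":0,"stop_face":.02,"thumb_bar":.031,"clip_foot":.019}
for q in Z:
    for r in cams.mark_of("wrist",q)[:2]:
        u,v=np.array(r["location"])*[560,420]
        print(q,round(r["p"],2),round(u),round(v),np.round(ray_z("wrist",u,v,Z[q],st),4))
E
```

```text
[0.4948 0.032  0.2073] [-0.964 -0.267 -0.   ] 2.65 0.061860697183355844
plate 0.93 390 218 [0.4916 0.1678 0.015 ]
plate 0.67 219 218 [ 0.5448 -0.0225  0.015 ]
stop_face 0.95 221 295 [0.64   0.0014 0.02  ]
stop_face 0.54 466 278 [0.5371 0.283  0.02  ]
thumb_bar 0.89 290 212 [0.5112 0.0521 0.031 ]
clip_foot 0.75 220 277 [ 0.6166 -0.0056  0.019 ]
clip_foot 0.33 157 186 [ 0.524  -0.0959  0.019 ]
```

View pics/w1.png

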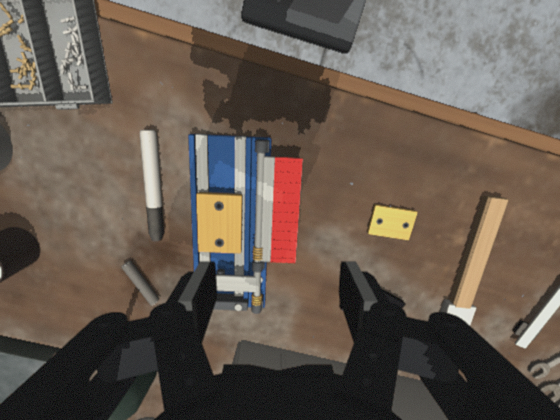

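The wrist view shows the plate at px (219,222), its rear edge at row ≈193, and the red pad at columns 273–302, rows 157–262. The foot arm is at (237,283). The jig is nearly upright in the picture, with its stop at the bottom. I'll fit the red pad and the plate next.

```bash
python3 - <<'E'
from h import *
import json
st=json.load(open("w1.json"));d=np.load("w1.npy");im=cv2.imread("pics/w1.png");hsv=cv2.cvtColor(im,cv2.COLOR_BGR2HSV)
H,S,V=[hsv[...,i] for i in range(3)]
box=np.zeros(H.shape,bool);box[125:310,185:310]=1
def fit(m,z,name,nom):
    m=(m&box).astype(np.uint8);m=cv2.morphologyEx(m,cv2.MORPH_OPEN,np.ones((3,3)))
    n,l,s,c=cv2.connectedComponentsWithStats(m);k=1+np.argmax(s[1:,4]);v,u=np.nonzero(l==k)
    P=p3("wrist",u,v,d[v,u],st);zz=np.median(P[:,2])
    Q=ray_z("wrist",u,v,z,st)[:,:2].astype(np.float32)*1000
    print(name,len(u),"depth z",zz.round(4),cv2.minAreaRect(Q),nom)
    return Q
r=fit(((H<8)|(H>172))&(S>140)&(V>80),.031,"red","120x29")
p=fit((H>12)&(H<30)&(S>110)&(V>100),.025,"plate","70x50")
# jig blue: rails
b=fit((H>100)&(H<125)&(S>120),.022,"blue","")
np.savez("fit.npz",r=r,p=p)
for w in(1,2):
  pass
# in jig frame: yaw from long edges of red pad
for a in(13,14,15,16):
  e=np.array([np.cos(np.radians(a)),np.sin(np.radians(a))]);n=np.array([-e[1],e[0]])
  f=lambda Q:(np.round(np.percentile(Q@e,[.5,99.5]),1),np.round(np.percentile(Q@n,[.5,99.5]),1))
  print(a,"red",f(r),"plate",f(p),"blue",f(b))
E
```

```text
red 2733 depth z 0.0309 ((512.751220703125, 47.55363845825195), (120.82513427734375, 28.191055297851562), 12.889366149902344) 120x29
plate 2426 depth z 0.0244 ((546.9689331054688, -20.45503807067871), (69.8087158203125, 49.40692138671875), 12.203230857849121) 70x50
blue 1420 depth z 0.0083 ((481.5260925292969, -33.387367248535156), (59.76633071899414, 26.538753509521484), 12.997109413146973) 
13 red (array([450.5, 570. ]), array([-83. , -55.1])) plate (array([493.9, 562.9]), array([-167.4, -118.3])) blue (array([432.1, 491.2]), array([-153.9, -127.6]))
14 red (array([449.1, 568.8]), array([-92.4, -63.5])) plate (array([491.3, 560.4]), array([-176.8, -127.2])) blue (array([429.4, 488.8]), array([-162.2, -135.2]))
15 red (array([447.5, 567.3]), array([-101.8,  -71.6])) plate (array([488.8, 558. ]), array([-186.2, -136. ])) blue (array([426.5, 486.2]), array([-170.5, -142.8]))
16 red (array([445.8, 565.7]), array([-111.5,  -79.5])) plate (array([485.8, 555.3]), array([-195.7, -144.7])) blue (array([423.6, 483.4]), array([-178.8, -150.4]))
```

```bash
python3 - <<'E'
from h import *
plan([.4875,.0054,.05],192.9)
E
```

```text
shift cm (current tool axes) [ 1.4  -2.39 15.74] in target axes [ 1.31 -2.44 15.74] turn [-0.      0.      0.0367]
```

>>> move_arm(jaw=[6.2, 6.2, 6.2, 6.2, 6.2, 6.2, 6.2, 6.2], dp=[[1.31, -2.44, 0], [0, 0, 2.6], [0, 0, 2.6], [0, 0, 2.6], [0, 0, 2.6], [0, 0, 2.6], [0, 0, 2.7], [0, 0, 0]], turn=[[0, 0, 0.0367], [0, 0, 0], [0, 0, 0], [0, 0, 0], [0, 0, 0], [0, 0, 0], [0, 0, 0], [0, 0, 0]])

```text
time_s: 3.62
position: [0.4864, 0.0055, 0.0467]
tool_rot: [[-0.975, -0.224, -0.007], [-0.224, 0.975, 0.002], [0.007, 0.003, -1.0]]
ft_force: [-0.3, 0.5, -0.0]
grip_width: 0.0624
gripper_force: 0.0
```

```bash
python3 - <<'E'
from h import *
st=observe();plan([.4875,.0054,.03],192.9);print(st["ft_force"],st["grip_width"])
im,d=cams.get_image("wrist");cv2.imwrite("pics/w2.png",im[...,::-1])
im,d=cams.get_image("scene");cv2.imwrite("pics/s2.png",cv2.resize(im[130:290,170:430,::-1],None,fx=3,fy=3,interpolation=2))
E
```

```text
shift cm (current tool axes) [-0.12 -0.04  1.67] in target axes [-0.11 -0.04  1.67] turn [ 0.0034 -0.0069  0.0006]
[-0.34818021  0.49250204 -0.03642678] 0.062402832793270045
```

View pics/w2.png

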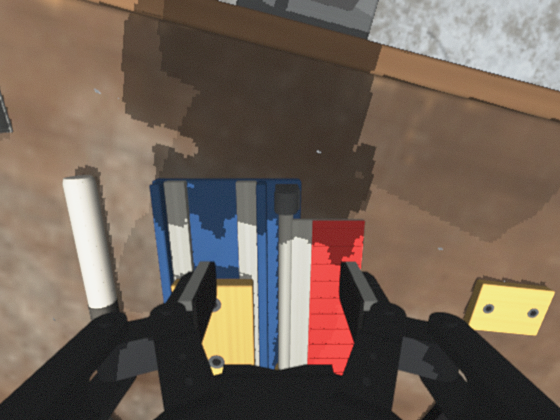

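The fingertips straddle the bar and the track: the left tip is near (205,265) and the right tip near (350,263), over the red pad. I'll use depth to check where the tips actually are.

```bash
cat >> h.py <<'E'
def jig(P):
    e=np.array([.9746,.2241]);n=np.array([-.2241,.9746]);q=(np.asarray(P)[...,:2]-[.5582,-.0164]);return np.stack([q@e,q@n,np.asarray(P)[...,2]],-1)*1000
E
python3 - <<'E'
from h import *
st=observe();im,d=cams.get_image("wrist");print("tcp jig",jig(np.array(st["position"])).round(1))
v,u=np.mgrid[240:330,150:400];P=jig(p3("wrist",u,v,d[240:330,150:400],st))
for c0,c1 in((165,245),(315,395)):
    s=(u>=c0)&(u<c1)&(P[...,2]>38)&(P[...,2]<58)&(d[240:330,150:400]>0);Q=P[s]
    print(len(Q),np.percentile(Q,[1,10,50,90,99],axis=0).round(1).tolist())
    for rr in range(258,312,6):
        k=(s&(v==rr)); 
        if k.any(): print(rr,u[k].min(),u[k].max(),P[k].min(0).round(0),P[k].max(0).round(0))
E
```

```text
tcp jig [-63.   36.6  50.5]
35 [[-73.6, 6.6, 54.9], [-72.1, 6.8, 55.6], [-66.1, 6.9, 56.8], [-58.5, 7.0, 57.9], [-56.0, 7.1, 58.0]]
264 214 215 [-72.   7.  57.] [-72.   7.  57.]
270 215 215 [-68.   7.  56.] [-68.   7.  56.]
276 215 215 [-66.   7.  58.] [-66.   7.  58.]
282 216 216 [-62.   7.  56.] [-62.   7.  56.]
288 216 216 [-59.   7.  57.] [-59.   7.  57.]
294 216 216 [-56.   7.  57.] [-56.   7.  57.]
34 [[-73.9, 68.8, 55.4], [-71.9, 68.8, 56.0], [-65.0, 68.9, 56.9], [-57.7, 69.2, 57.5], [-53.3, 69.7, 57.9]]
264 340 341 [-73.  69.  56.] [-72.  69.  57.]
270 340 340 [-69.  69.  57.] [-69.  69.  57.]
276 340 340 [-66.  69.  57.] [-66.  69.  57.]
282 339 339 [-62.  69.  57.] [-62.  69.  57.]
288 339 339 [-59.  69.  57.] [-59.  69.  57.]
```

>>> move_arm(jaw=[6.2, 6.2, 6.2, 6.2, 6.2, 6.2], dp=[[0, 0, 1.0], [0, 0, 0.8], [0, 0, 0.4], [0, 0, 0.4], [0, 0, 0.2], [0, 0, 0]], turn=[[0, 0, 0], [0, 0, 0], [0, 0, 0], [0, 0, 0], [0, 0, 0], [0, 0, 0]])

```text
time_s: 4.27
position: [0.4888, 0.0051, 0.0226]
tool_rot: [[-0.974, -0.225, 0.001], [-0.225, 0.974, -0.0], [-0.001, -0.0, -1.0]]
ft_force: [-0.7, 1.7, 4.6]
grip_width: 0.062
gripper_force: 2.4
```

>>> move_arm(jaw=[6.2, 6.2, 6.2, 6.2], dp=[[0, 0, 0.3], [0, 0, 0.3], [0, 0, 0.15], [0, 0, 0]], turn=[[0, 0, 0], [0, 0, 0], [0, 0, 0], [0, 0, 0]])

```text
time_s: 4.6
position: [0.4891, 0.0047, 0.0155]
tool_rot: [[-0.974, -0.226, 0.002], [-0.226, 0.974, -0.001], [-0.001, -0.001, -1.0]]
ft_force: [-1.5, -2.3, 8.3]
grip_width: 0.0622
gripper_force: 3.5
```

```bash
python3 - <<'E'
from h import *
st=observe();print(jig(np.array(st["position"])).round(1),np.round(st["ft_force"],1))
im,d=cams.get_image("scene");cv2.imwrite("pics/s3.png",cv2.resize(im[150:270,210:370,::-1],None,fx=5,fy=5,interpolation=2))
E
```

```text
[-62.6  36.1  15.5] [-1.5 -2.3  8.3]
```

View pics/s3.png

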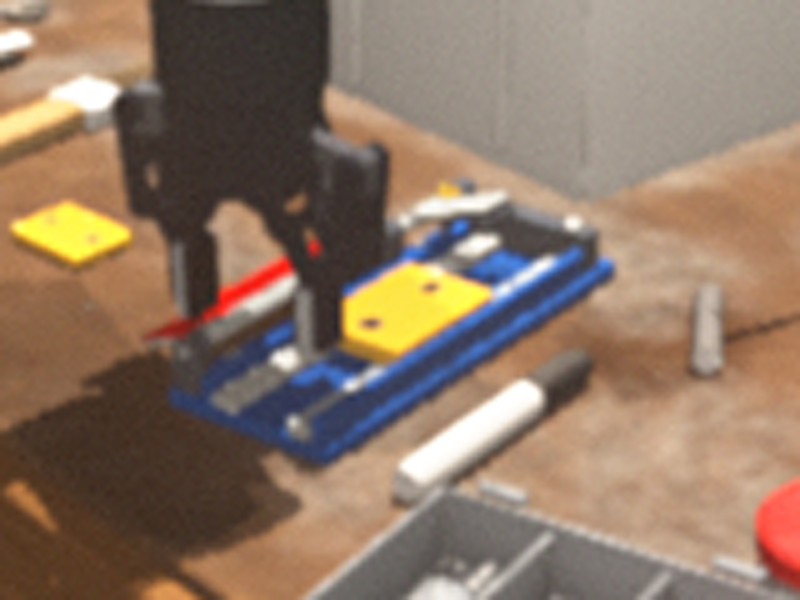

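The scene crop shows the foot raised (455,205), one finger on the pressed bar and the other in the track just behind the plate (315,340). Now I'll push.

>>> move_arm(jaw=[6.2, 6.2, 6.2, 6.2, 6.2, 6.2, 6.2, 6.2, 6.2, 6.2, 6.2, 6.2], dp=[[-0.4, 0, 0], [-0.4, 0, 0], [-0.4, 0, 0], [-0.4, 0, 0], [-0.4, 0, 0], [-0.4, 0, 0], [-0.4, 0, 0], [-0.4, 0, 0], [-0.4, 0, 0], [-0.4, 0, 0], [-0.4, 0, 0], [0, 0, 0]], turn=[[0, 0, 0], [0, 0, 0], [0, 0, 0], [0, 0, 0], [0, 0, 0], [0, 0, 0], [0, 0, 0], [0, 0, 0], [0, 0, 0], [0, 0, 0], [0, 0, 0], [0, 0, 0]])

```text
time_s: 5.65
position: [0.5303, 0.0156, 0.0151]
tool_rot: [[-0.974, -0.226, -0.003], [-0.226, 0.974, 0.001], [0.003, 0.001, -1.0]]
ft_force: [-4.9, 2.4, 6.4]
grip_width: 0.0619
gripper_force: 3.9
```

```bash
python3 - <<'E'
from h import *
st=observe();print(jig(np.array(st["position"])).round(1),np.round(st["ft_force"],1))
im,d=cams.get_image("scene");cv2.imwrite("pics/s4.png",cv2.resize(im[150:270,210:370,::-1],None,fx=5,fy=5,interpolation=2))
E
```

```text
[-20.   37.5  15.1] [-4.9  2.4  6.4]
```

View pics/s4.png

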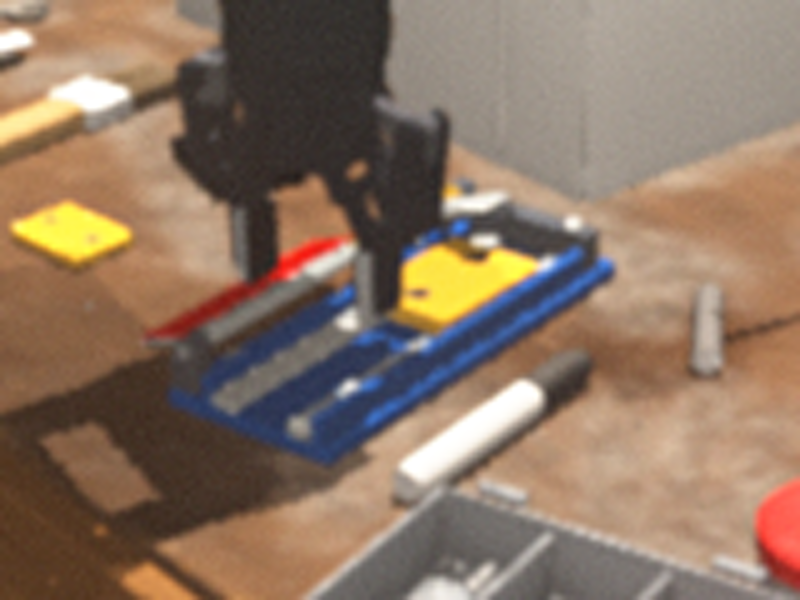

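The plate is sliding under the lifted foot; its front edge is near (545,260). I'll keep pushing towards the stop.

>>> move_arm(jaw=[6.2, 6.2, 6.2, 6.2, 6.2, 6.2, 6.2, 6.2], dp=[[-0.4, 0, 0], [-0.4, 0, 0], [-0.4, 0, 0], [-0.4, 0, 0], [-0.4, 0, 0], [-0.3, 0, 0], [-0.1, 0, 0], [0, 0, 0]], turn=[[0, 0, 0], [0, 0, 0], [0, 0, 0], [0, 0, 0], [0, 0, 0], [0, 0, 0], [0, 0, 0], [0, 0, 0]])

```text
time_s: 6.37
position: [0.5534, 0.021, 0.0151]
tool_rot: [[-0.974, -0.226, -0.003], [-0.226, 0.974, 0.001], [0.003, 0.001, -1.0]]
ft_force: [-5.6, 0.9, 7.3]
grip_width: 0.0619
gripper_force: 4.1
```

>>> move_arm(jaw=[6.2, 6.2, 6.2], dp=[[-0.1, 0, 0], [-0.1, 0, 0], [0, 0, 0]], turn=[[0, 0, 0], [0, 0, 0], [0, 0, 0]])

```text
time_s: 6.62
position: [0.5551, 0.0214, 0.0151]
tool_rot: [[-0.974, -0.226, -0.004], [-0.226, 0.974, 0.001], [0.004, 0.002, -1.0]]
ft_force: [-6.0, 1.9, 6.9]
grip_width: 0.0619
gripper_force: 4.3
```

>>> move_arm(jaw=[6.2, 6.2, 6.2], dp=[[-0.1, 0, 0], [-0.1, 0, 0], [0, 0, 0]], turn=[[0, 0, 0], [0, 0, 0], [0, 0, 0]])

```text
time_s: 6.87
position: [0.5569, 0.0218, 0.0151]
tool_rot: [[-0.974, -0.226, -0.004], [-0.226, 0.974, 0.001], [0.004, 0.002, -1.0]]
ft_force: [-8.2, 1.2, 7.6]
grip_width: 0.0619
gripper_force: 5.0
```

>>> move_arm(jaw=[6.2, 6.2, 6.2], dp=[[-0.1, 0, 0], [-0.1, 0, 0], [0, 0, 0]], turn=[[0, 0, 0], [0, 0, 0], [0, 0, 0]])

```text
time_s: 7.12
position: [0.5572, 0.022, 0.0149]
tool_rot: [[-0.974, -0.226, -0.008], [-0.226, 0.974, 0.0], [0.008, 0.002, -1.0]]
ft_force: [-14.5, -2.1, 11.3]
grip_width: 0.0617
gripper_force: 8.6
```

>>> move_arm(jaw=[6.2, 6.2, 6.2], dp=[[-0.1, 0, 0], [0, 0, 0], [0, 0, 0]], turn=[[0, 0, 0], [0, 0, 0], [0, 0, 0]])

```text
time_s: 7.37
position: [0.5574, 0.022, 0.0149]
tool_rot: [[-0.974, -0.225, -0.01], [-0.225, 0.974, 0.0], [0.01, 0.002, -1.0]]
ft_force: [-18.2, -3.1, 13.5]
grip_width: 0.0618
gripper_force: 10.7
```

```bash
python3 - <<'E'
from h import *
st=observe();print(jig(np.array(st["position"])).round(1),np.round(st["ft_force"],1))
im,d=cams.get_image("scene");cv2.imwrite("pics/s5.png",cv2.resize(im[165:255,250:370,::-1],None,fx=6.6,fy=6.6,interpolation=2))
E
```

```text
[ 7.9 37.6 14.9] [-18.2  -3.1  13.5]
```

View pics/s5.png

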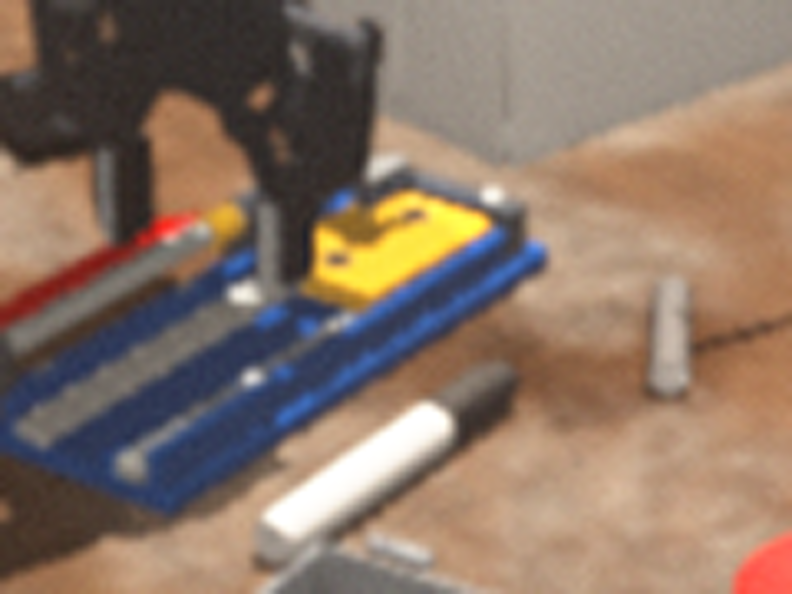

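The plate's front edge meets the stop (495,215). I'll back the finger off the plate with the bar still down, then raise the hand.

>>> move_arm(jaw=[6.2, 6.2, 6.2, 6.2, 6.2, 6.2, 6.2, 6.2, 6.2, 6.2, 6.2, 6.2], dp=[[0.2, 0, 0], [0.3, 0, 0], [0.3, 0, 0], [0, 0, 0], [0, 0, -0.4], [0, 0, -0.4], [0, 0, -0.5], [0, 0, -1.0], [0, 0, -2.0], [0, 0, -3.0], [0, 0, -4.0], [0, 0, -4.0]], turn=[[0, 0, 0], [0, 0, 0], [0, 0, 0], [0, 0, 0], [0, 0, 0], [0, 0, 0], [0, 0, 0], [0, 0, 0], [0, 0, 0], [0, 0, 0], [0, 0, 0], [0, 0, 0]])

```text
time_s: 8.42
position: [0.553, 0.0201, 0.1696]
tool_rot: [[-0.974, -0.225, -0.002], [-0.225, 0.974, -0.0], [0.002, 0.0, -1.0]]
ft_force: [0.8, -1.1, 1.1]
grip_width: 0.0623
gripper_force: 0.0
```

>>> move_arm(jaw=[6.2, 6.2, 6.2, 6.2], dp=[[4.0, 0, 0], [4.0, 0, 0], [2.0, 0, 0], [0, 0, 0]], turn=[[0, 0, 0], [0, 0, 0], [0, 0, 0], [0, 0, 0]])

```text
time_s: 8.75
position: [0.4527, -0.0025, 0.1687]
tool_rot: [[-0.974, -0.225, -0.002], [-0.225, 0.974, -0.0], [0.002, 0.0, -1.0]]
ft_force: [-0.2, 1.8, 0.6]
grip_width: 0.0619
gripper_force: 0.0
```

```bash
python3 - <<'E'
from h import *
st=observe();print(st["position"],np.round(st["ft_force"],1),st["time_s"])
im,d=cams.get_image("wrist");hsv=cv2.cvtColor(im,cv2.COLOR_RGB2HSV);H,S,V=[hsv[...,i] for i in range(3)]
cv2.imwrite("pics/w6.png",im[...,::-1])
v,u=np.nonzero((H>12)&(H<30)&(S>110)&(V>100));P=jig(p3("wrist",u,v,d[v,u],st));k=(abs(P[:,1])<30)&(abs(P[:,0])<110)&(abs(P[:,2]-25)<4)
print("plate",np.percentile(P[k],[1,50,99],axis=0).round(1))
im,d=cams.get_image("scene");cv2.imwrite("pics/s6.png",cv2.resize(im[165:255,250:370,::-1],None,fx=6.6,fy=6.6,interpolation=2))
E
```

```text
[ 0.45271793 -0.00252346  0.16865581] [-0.2  1.8  0.6] 8.75
plate [[ 16.7 -26.1  22.4]
 [ 42.4  -8.5  24.3]
 [ 86.7  22.6  25.8]]
```

View pics/s6.png

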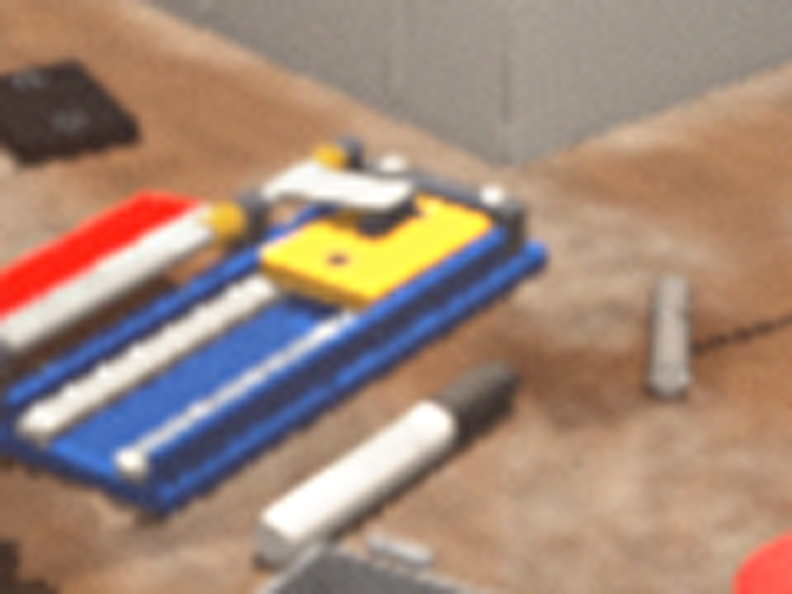

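View pics/w6.png

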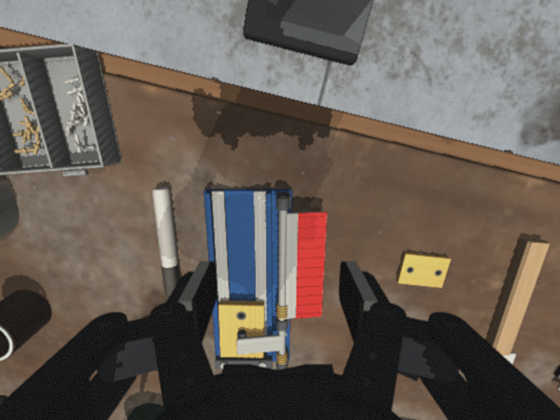

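The plate spans x = 16.7 to 86.7 mm in the jig frame, so it is against the stop. The foot is down on it (scene crop 390,215) and the hand is clear. I'll hand it in.

```bash
python3 -c "
from rig import ticket
print(ticket.close_job())"
```

```text
the job is handed in; nothing more can be done
None
```

The plate is fully home against the stop with the clip's foot sprung down on it, the hand is clear, and the job was handed in at about 9 s; the judge's result was not shown.

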